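# Tighten the abacus press with short swings of the pin key

## Robot

A 6-joint arm with a two-finger parallel gripper is mounted at the origin on the work surface. World frame = base frame: x ahead of the robot, y to its left, z up, the work surface at z = 0. Lengths are in m, angles in rad, forces in N, time in s.
With the tool pointing down it reaches from about 0.425 to 0.95 m from the base axis. Payload 3.5 kg.
Tool frame: the origin (TCP) lies between the finger pads; the fingertips stand 14 mm ahead of it and the grasp point (between the pads) lies 5 mm behind it (r.tcp_to_tips is the distance from the TCP to the fingertips, in m); z points along the fingers, y is the direction in which the jaws open and shut (so a half turn about z gives the same grasp; the last joint's range is limited). The gripper opens to 85 mm and grips with 20 to 120 N. Pads are 22 mm wide; open, the fingers measure 114 mm over their backs; the gripper's body (76 mm by 85 mm) begins 54 mm behind the grasp point. The pads swing forward as they close: fully open they stand 13 mm farther back than shut.
Start: joints at [-1.275, 0.286, 1.577, -0, 1.279, -0.15], TCP at [0.291, -0.609, 0.245] pointing down, gripper open.
Joint ranges: [-2.77, 2.77], [-0.9, 2.22], [0.21, 2.48], [-1.53, 4.67], [0.24, 2.81], [-2.84, 2.84]. Speed limits (rad/s): [2.79, 2.79, 3.14, 3.14, 3.14, 3.14].

## Interface

Orientations are given as a unit quaternion [w, x, y, z].
In Python, from rig import r, vision gives the robot as it stands.
- The arm moves only by the tool drive_tool, never from a script. Its argument "plan" is a list of rows, each a list of 7 numbers: the closure, from 0 (fully open) to 1 (shut), then the shift along the tool's x, y, z in units of 40 mm (1.0 is 40 mm), then the turn, a rotation vector about the tool's x, y, z in degrees. In form: [[hand, tx, ty, tz, ax, ay, az], ...]. A call has 1 to 10 rows; each row shifts and turns the commanded pose from where the row before left it, along the tool's axes as they then stand; what a row does not reach is not made up. A row lasts 1/8 s, in which the tool goes at most 62.5 mm and 10.7 degrees, less where a joint would pass 70% of its speed; a pose out of reach is approached as far as the arm can. A call is refused whole if a number of a shift passes 1 or a number of a turn 10.7, either way. A call with a gripper value outside its range is refused whole. The fingers move at their own pace and stop on an object; "force" is the grip in N (left out, the last holds). Time passes only in rows, so rows that do not move let the fingers close. It gives the time, the measured TCP pose, the force and the opening at its end, in the units of the state.
- r.read_state(): the state, without advancing time (a new reading comes with each control period).
- vision.snapshot(name): name is "side" or "top" or "wrist"; returns a dict with "image" (480x640x3 uint8, red, green, blue), "K" (3x3 intrinsics, pixels), "distortion" ([k1, k2, p1, p2, k3] as OpenCV has them; the pictures are not rectified), "extrinsics" (4x4, takes a point from camera to world coordinates); the wrist camera has in their place "T_tool_cam" (4x4, takes a point from camera to tool coordinates, whose origin is the TCP and whose axes are the flange's). Camera axes: x right, y down, z forward; pixel columns grow to the right and rows downward; lengths in m; the calibration is good to about 2 mm. A picture is of the moment at which its call begins: read the wrist's pose just before it. There is no depth.
- r.close_job(): hands the job in, once; it reports no verdict.
The state is a dict: "t": time; "joint_pos": joint angles; "qd": joint speeds; "tau": joint torques, N m; "tool_pos": TCP position; "tcp_rot": TCP orientation; "force": force on the tool from outside, world axes, zero at the start; "wrist_torque": the same for the moment, N m; "finger_gap": finger opening in m.
Only numpy, scipy, OpenCV 4.12 (cv2) and the standard library are available. Lean on these libraries where they do the work, as an engineer would, in place of code of your own. Each camera call takes 0.05 s, during which the arm holds its last target. There are 200 camera calls.

## Task

A freshly glued abacus lies in the frame press, but the press's nut is still loose. Set the pin key's prongs down into the nut and tighten it clockwise with short swings between the guide rods, lifting the key and setting it back each time, until you feel the nut come up firmly tight; work gently and never wrench it. Turn the nut only with the key, leave the key sitting fully down on the nut when you let go, and do not disturb the other things on the table.

Things in the scene. Friction and masses are not known exactly. Their poses are not given: they have to be found in the camera images.
- key: Pin key: loose crank-shaped steel key, 0.2 kg, left or right of the press; stays level on the nut when let go. Origin on its ring's axis level with the prong tips, z up, arm (16 mm wide, z 11-21 mm) along -x. Ring: outer radius 26, hole radius 10.5, z 10-22. Two prongs point down on its +y and -y sides, 6 mm wide in x, 16-25 mm from the axis, z 0-10.
- key_handle (a point): Where to pinch the key: on the axis of its upright wooden handle, 80 mm along the key's -x from the ring's axis, 60 mm above the prong tips. Handle 22 (key x) by 20 (key y) mm, from 0 to 80 mm above the prong tips, with a foot 22 x 30 x 8 mm. Pinch across y. Axes as the key's.
- press: Frame press, fixed. Origin on the table under the nut's axis, z up, front -x. Base 180 (x) x 290 (y) x 20 mm, abacus on it, steel bridge along y with top at z 68. Three guide rods, radius 7, z 68-106, at (x,y) = (-12,46), (-12,-46), (46,0) mm block the key's arm: seated, with its handle in front, it swings only about 0.95 rad either side of the press's -x.
- nut_head: Head of the brass nut. Origin 76 mm above the table on the vertical turning axis, on the disc where the prong tips rest when seated. Central stud radius 8 (tapering to 3 over the last 8), up to z 30 mm. Six radial ribs at 0, 60.. deg from its x, 4 wide, 10 high, to radius 26. Prongs fit between ribs when key yaw = nut yaw + n x 60 deg; play about 10 deg either way.
- nut (a joint): Nut angle, rad: grows as tightened (clockwise from above; nut_head yaw = press yaw - value). Starts at 0.4-0.8; firm stop, fully tight, at 2.8. Turns against a steady friction of 0.22 N m (about 3 N at the handle) and stays where left. At the stop press on to 0.7-1.5 N m about the nut axis, never past 2.
- mallet: A bystander to leave alone: wooden bead mallet about 200 mm long, lying on the other side of the press from the key; origin under the middle of its length.
- bead_bowl: A bystander to leave alone: clay bowl of radius 45 and height 35 mm; origin under its centre.
- bead_jar: A bystander to leave alone: jar of radius 30 and height 90 mm; origin under its centre.
- small_abacus: A bystander to leave alone: abacus 140 x 90 x 16 mm; origin under its centre.
- spanner: A bystander to leave alone: flat spanner 160 mm long (does not fit the nut).
- figurine: A bystander to leave alone: clay figurine 112 mm tall; origin under its centre.
There are look-alikes about, which are no part of the job. What is shaped like the key but blue, turquoise or yellow is not meant.

How it is judged:
On the way, in this order (a step that is already met when the one before it is completed fails the run):
1. the key is seated on the nut, its prongs down between the ribs (horizontal distance between key and nut_head below 0.006 m and z of key in the frame of nut_head below 0.004 m and angle between key's own z axis and vertical below 0.12 rad), for 0.1 s.
2. the nut is tightened against its stop with the key and the load is felt: the key bears on the nut with more than 25 N while the nut is within 0.05 rad of the stop (value of joint nut above 2.75 rad and contact force between key and nut_head above 25 N), for 0.1 s.
At the end, for the whole second after the job is handed in: The nut stands within 0.06 rad of its stop; the key is released, at rest and fully down on the nut: within 6 mm of its axis, prong tips within 4 mm of the disc, tilted less than 0.12 rad (all of step 1 and value of joint nut above 2.74 rad and linear speed of key below 0.02 m/s); the robot touches nothing.
It fails at once if the key is wrenched or rammed: it bears on the nut with more than 180 N (contact force between key and nut_head above 180 N).
It fails at once if the fingers touch the nut (contact force between the fingers and nut_head above 1 N).
It fails at once if the robot bears on the press with more than 20 N (contact force between any of the fingers, the arm and press above 20 N).
It fails at once if another thing on the table is moved by more than 30 mm (distance of any of mallet, bead_bowl, bead_jar, small_abacus, spanner, figurine from where it was at the start of the episode above 0.03 m).
It also fails if it takes over 72 s, if anything falls off the work surface, if the arm or the gripper's body presses on something with over 40 N, if the wrist force passes 120 N, or if a joint passes its speed limit or range.

## Working session

There is one attempt and no reset: what is moved stays moved. The work goes in short steps, Python scripts to look and compute and a tool call to move; the robot and the scene stay as the last step left them, time stands still between calls to the robot, and variables do not carry over. Pictures are saved under pics/ and viewed, about 8 in all and at most 12, crops included, and the job is handed in when it is done.

Besides the shell and the picture viewer there is one more tool, called as a command line: name --pt "numbers of a row" for each row, then --argument value for the rest. drive_tool: Moves the arm, as the interface text tells. Its arguments: {"type":"object","properties":{"plan":{"type":"array"},"force":{"type":"number"}},"required":["plan"]}

```bash
mkdir -p pics; ls
cat > h.py <<'E'
import numpy as np, cv2, json
from rig import r, vision
from scipy.spatial.transform import Rotation as R
def snap(n):
    s=r.read_state(); d=vision.snapshot(n)
    if n=='wrist':
        q=s['tcp_rot']; T=np.eye(4); T[:3,:3]=R.from_quat([q[1],q[2],q[3],q[0]]).as_matrix(); T[:3,3]=s['tool_pos']
        d['extrinsics']=T@np.array(d['T_tool_cam'])
    return d
def save(d,f): cv2.imwrite(f,cv2.cvtColor(d['image'],cv2.COLOR_RGB2BGR))
def ray(d,uv,z):
    K=np.array(d['K']);D=np.array(d['distortion']);T=np.array(d['extrinsics'])
    p=cv2.undistortPoints(np.array(uv,float).reshape(-1,1,2),K,D).reshape(-1,2)
    v=np.c_[p,np.ones(len(p))]@T[:3,:3].T; o=T[:3,3]
    return o+v*((z-o[2])/v[:,2])[:,None]
def proj(d,P):
    T=np.linalg.inv(np.array(d['extrinsics']))
    rv=cv2.Rodrigues(T[:3,:3])[0]
    return cv2.projectPoints(np.array(P,float).reshape(-1,3),rv,T[:3,3],np.array(d['K']),np.array(d['distortion']))[0].reshape(-1,2)
E
python3 - <<'E'
from h import *
import pickle
for n in('top','side'):
    d=snap(n); save(d,f'pics/{n}0.png'); pickle.dump(d,open(n+'0.pkl','wb')); print(n,np.round(d['K'],1).tolist(),np.round(d['extrinsics'],3).tolist(),d['distortion'])
print(r.read_state())
E
```

```text
pics
top [[549.0, 0.0, 312.0], [0.0, 549.0, 234.3], [0.0, 0.0, 1.0]] [[-0.01, -0.994, 0.11, 0.346], [-1.0, 0.007, -0.026, -0.059], [0.025, -0.111, -0.994, 1.402], [0.0, 0.0, 0.0, 1.0]] [-0.11854261  0.          0.          0.          0.        ]
side [[493.8, 0.0, 318.5], [0.0, 493.8, 241.2], [0.0, 0.0, 1.0]] [[-0.796, -0.354, 0.491, -0.057], [-0.605, 0.457, -0.652, 0.637], [0.006, -0.816, -0.578, 0.699], [0.0, 0.0, 0.0, 1.0]] [-0.04558798  0.          0.          0.          0.        ]
{'t': 0.1, 'joint_pos': array([-1.27497097e+00,  2.87131914e-01,  1.57800140e+00, -3.74086679e-05,
        1.27860009e+00, -1.50055587e-01]), 'qd': array([ 5.82867426e-06, -3.81188369e-05, -3.73533831e-03,  4.09940986e-04,
       -8.49353215e-04, -1.70472752e-03]), 'tau': array([-1.42271216e-03, -4.07299018e+01, -2.93700296e+01, -2.33063729e-04,
        3.38110214e-03, -3.92770914e-06]), 'tool_pos': array([ 0.29091789, -0.60847843,  0.24406471]), 'tcp_rot': array([-1.06622854e-03,  9.75249779e-01,  2.21103420e-01, -9.58032548e-05]), 'force': array([0.27807182, 0.48569073, 0.39187975]), 'wrist_torque': array([-0.00634242, -0.0185067 ,  0.02448745]), 'finger_gap': 0.08511037441790002}
```

View pics/top0.png

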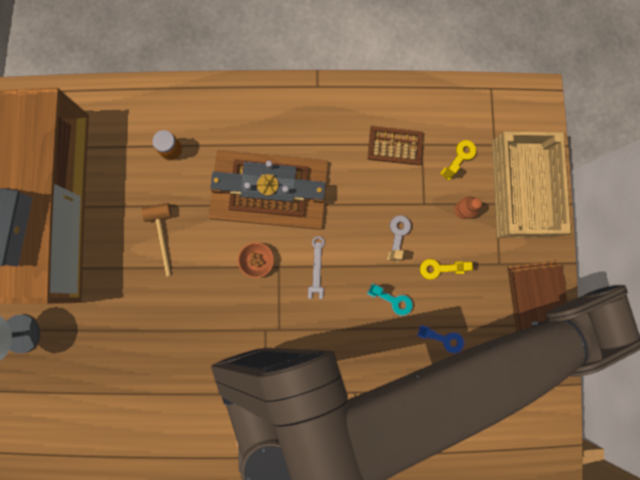

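View pics/side0.png

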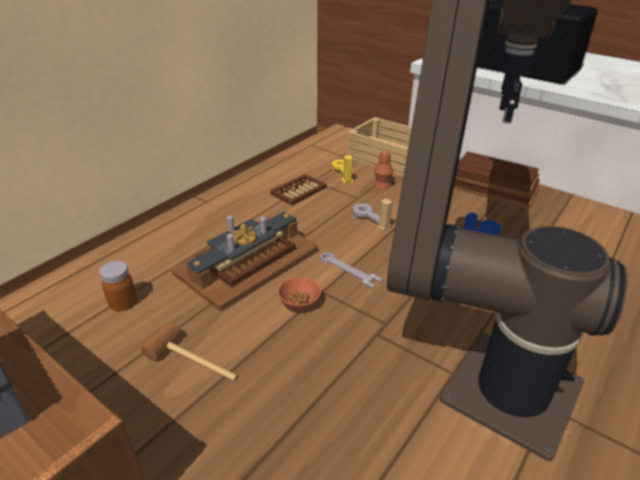

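The steel key with the wooden handle is at top (400,225)/(396,256). The look-alikes are yellow at (465,155), yellow at (445,268), turquoise at (392,300) and blue at (442,340). The spanner at (317,268) has no handle. I'll check the key and the press in one close crop.

Run:
```python
from h import *
import pickle
d=pickle.load(open('top0.pkl','rb')); im=cv2.cvtColor(d['image'],cv2.COLOR_RGB2BGR)
a=cv2.resize(im[205:270,365:430],(390,390),interpolation=cv2.INTER_CUBIC)
b=cv2.resize(im[152:217,236:301],(390,390),interpolation=cv2.INTER_CUBIC)
cv2.imwrite('pics/crop1.png',np.hstack([a,b]))
hsv=cv2.cvtColor(im,cv2.COLOR_BGR2HSV)
g=((hsv[...,1]<50)&(hsv[...,2]>90)).astype(np.uint8)
def blobs(m,box,name,amin):
    x0,y0,x1,y1=box; n,l,s,c=cv2.connectedComponentsWithStats(m[y0:y1,x0:x1].copy())
    for i in range(1,n):
        if s[i,4]>=amin: print(name,s[i,4],(c[i]+[x0,y0]).round(1),(s[i,:4]+[x0,y0,0,0]))
blobs(g,(375,205,425,270),'steel',15)
blobs(g,(236,150,301,217),'rod',6)
w=((hsv[...,0]>12)&(hsv[...,0]<28)&(hsv[...,2]>190)).astype(np.uint8)
blobs(w,(380,240,415,270),'wood',8)
br=((hsv[...,0]>15)&(hsv[...,0]<30)&(hsv[...,1]>120)&(hsv[...,2]>140)).astype(np.uint8)
blobs(br,(245,165,295,210),'brass',20)
```

```text
steel 380 [399.3 229.6] [390 216  21  34]
rod 35 [268.1 163.9] [265 161   7   7]
rod 178 [247.9 181.1] [242 172  18  19]
rod 151 [285.9 184.2] [277 178  17  15]
wood 53 [397.9 253.9] [394 250   8   9]
brass 160 [263.  182.2] [257 174  16  19]
brass 92 [271.9 187.4] [265 178  13  17]
```

View pics/crop1.png

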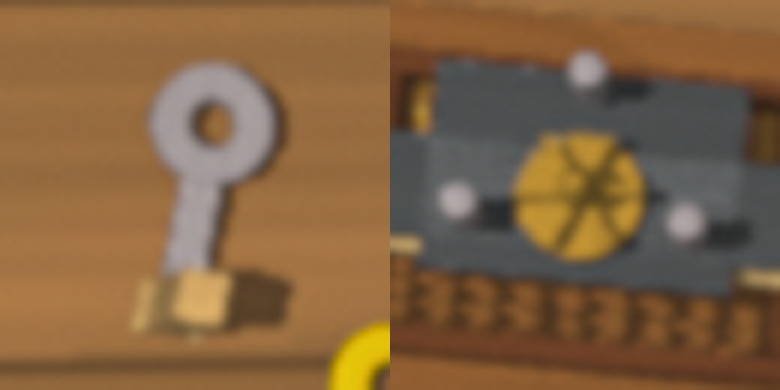

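The crop confirms the key: a grey steel ring with its hole at (400.5,225.5) and the wooden handle top at (398.8,254.7). The press rods are at (247.2,185.3), (285.2,189.0) and (268.8,163.7).

```bash
cat > m.py <<'E'
from h import *
import pickle
d=pickle.load(open('top0.pkl','rb'))
ring=ray(d,[400.6,225.4],.021)[0]; hd=ray(d,[398.8,254.7],.08)[0]
rods=ray(d,[[247.2,185.3],[285.2,189],[268.8,163.7]],.106)
print('ring',ring.round(4),'hd',hd.round(4),np.linalg.norm((ring-hd)[:2]))
v=(ring-hd)[:2]; ky=np.arctan2(v[1],v[0]); print('keyyaw',ky)
A=np.array([[-.012,.046],[-.012,-.046],[.046,0]]); a=A-A.mean(0); b=rods[:,:2]-rods[:,:2].mean(0)
th=np.arctan2((a[:,0]*b[:,1]-a[:,1]*b[:,0]).sum(),(a*b).sum()); Rm=np.array([[np.cos(th),-np.sin(th)],[np.sin(th),np.cos(th)]])
o=rods[:,:2].mean(0)-Rm@A.mean(0)
print('press',o.round(4),'yaw',th,'rods',rods.round(4).tolist(),'res',(rods[:,:2]-o-A@Rm.T).round(4).tolist())
print('nut disc via colour centre',ray(d,[(580-390)/6+236,197/6+152],.078+.006))
E
python3 m.py
```

```text
ring [ 0.5208 -0.3222  0.021 ] hd [ 0.4416 -0.3045  0.08  ] 0.08115778134971055
keyyaw -0.2192437266893116
press [0.6166 0.0142] yaw -0.10640320834602564 rods [[0.6095, 0.061, 0.106], [0.5999, -0.0301, 0.106], [0.6622, 0.0092, 0.106]] res [[-0.0, -0.0002], [0.0001, 0.0002], [-0.0001, -0.0]]
nut disc via colour centre [[0.61480715 0.01313902 0.084     ]]
```

drive_tool --pt "0 0.667 -0.523 0.15 0 0 0" --pt "0 0.667 -0.523 0.15 0 0 0" --pt "0 0.667 -0.523 0.15 0 0 0" --pt "0 0.667 -0.523 0.15 0 0 0" --pt "0 0.667 -0.523 0.15 0 0 0" --pt "0 0.667 -0.523 0.15 0 0 0" --pt "0 0.667 -0.523 0.15 0 0 0" --pt "0 0.667 -0.523 0.15 0 0 0" --pt "0 0.667 -0.523 0.15 0 0 0" --pt "0 0.667 -0.523 0.15 0 0 0"

```text
t: 1.35
tool_pos: [0.4417, -0.3039, 0.1847]
tcp_rot: [-0.0, 0.975, 0.221, -0.0]
force: [0.7, -1.7, 1.4]
finger_gap: 0.0857
```

drive_tool --pt "0 0 0 0 0 0 9.5" --pt "0 0 0 0 0 0 9.5" --pt "0 0 0 0 0 0 9.5" --pt "0 0 0 0 0 0 9.6" --pt "0 0 0 0 0 0 0" --pt "0 0 0 0 0 0 0"

```text
t: 2.1
tool_pos: [0.4414, -0.3051, 0.1851]
tcp_rot: [-0.0, 0.994, -0.108, -0.0]
force: [0.3, 0.1, -0.3]
finger_gap: 0.0853
```

Run:
```python
from h import *
d=snap('wrist'); save(d,'pics/w1.png'); s=r.read_state(); print(s['t'],s['tool_pos'],s['tcp_rot'],s['joint_pos'],s['force'])
print(np.round(d['T_tool_cam'],3).tolist(),np.round(d['K'],1).tolist(),d['distortion'])
print(proj(d,[[.5208,-.3222,.022],[.4416,-.3045,.08]]))
```

```text
2.15 [ 0.441483   -0.30511511  0.18513434] [-1.34208855e-04  9.94101445e-01 -1.08454036e-01 -1.45038333e-04] [-7.93889103e-01  4.06203246e-02  1.97019962e+00  2.68057788e-05
  1.13116717e+00  9.94231376e-01] [ 0.45678772  0.11488983 -0.10323871]
[[0.001, -0.945, -0.327, 0.084], [1.0, 0.001, 0.0, -0.0], [-0.0, -0.327, 0.945, -0.129], [0.0, 0.0, 0.0, 1.0]] [[367.0, 0.0, 327.5], [0.0, 367.0, 240.7], [0.0, 0.0, 1.0]] [0.00521822 0.         0.         0.         0.        ]
[[327.34465558 117.9503605 ]
 [326.83708448 245.30202963]]
```

View pics/w1.png

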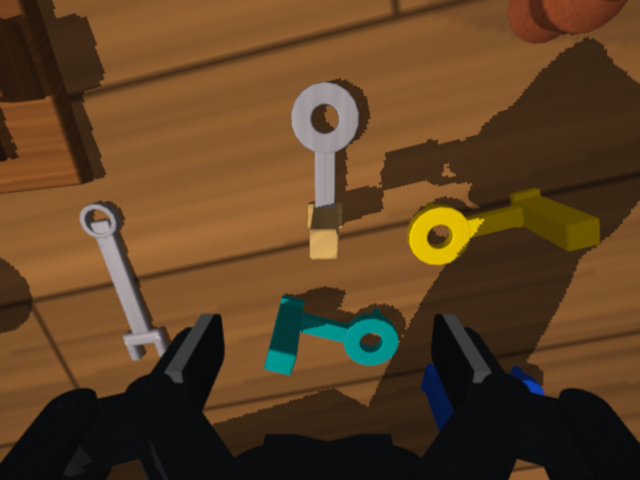

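The wrist view shows the steel key, ring at about (325,117.5) and handle top at about (324,245), close to the prediction. I'll refine from the masks.

Run:
```python
from h import *
d=snap('wrist'); im=cv2.cvtColor(d['image'],cv2.COLOR_RGB2HSV)
m=((im[...,1]<60)&(im[...,2]>110)).astype(np.uint8); m[:,:285]=0;m[:,370:]=0;m[155:]=0
c,_=cv2.findContours(m,cv2.RETR_EXTERNAL,cv2.CHAIN_APPROX_NONE); c=max(c,key=len)
(x,y),rad=cv2.minEnclosingCircle(c[c[:,0,1]<145]); print('ring',x,y,rad)
print(im[245,323],im[210,323],im[215,312])
w=((im[...,2]>205)&(im[...,0]>10)&(im[...,0]<30)).astype(np.uint8); w[:,:300]=0;w[:,350:]=0;w[:195]=0;w[275:]=0
x0,y0,ww,hh=cv2.boundingRect(w); print('wood',x0,y0,ww,hh)
rows=[np.where(w[k])[0] for k in range(232,258,5)]; print([(a.min(),a.max()) for a in rows if len(a)])
R1=ray(d,[x,y],.022)[0]; H=ray(d,[323.8,245],.08)[0]; v=(R1-H)[:2]
print(R1,H,np.linalg.norm(v),np.arctan2(v[1],v[0]))
```

```text
ring 324.0 116.87096405029297 34.92837142944336
[ 19 140 210] [ 18 142  79] [ 17 148 122]
wood 309 211 27 47
[(np.int64(323), np.int64(326)), (np.int64(312), np.int64(322)), (np.int64(311), np.int64(335)), (np.int64(311), np.int64(335)), (np.int64(311), np.int64(335)), (np.int64(312), np.int64(328))]
[ 0.52214268 -0.32002734  0.022     ] [ 0.44228107 -0.30260169  0.08      ] 0.08174062267948382 -0.21483083349428392
```

drive_tool --pt "0 0 -0.06 0.4 0 0 0" --pt "0 0 0 0.5 0 0 0" --pt "0 0 0 0.5 0 0 0" --pt "0 0 0 0.5 0 0 0" --pt "0 0 0 0.5 0 0 0" --pt "0 0 0 0.45 0 0 0" --pt "0 0 0 0.3 0 0 0" --pt "0 0 0 0.1 0 0 0" --pt "0 0 0 0 0 0 0" --force 60

```text
t: 3.32
tool_pos: [0.4422, -0.303, 0.0554]
tcp_rot: [0.0, 0.994, -0.109, 0.0]
force: [-0.4, 0.4, -0.8]
finger_gap: 0.0858
```

drive_tool --pt "1 0 0 0 0 0 0" --pt "1 0 0 0 0 0 0" --pt "1 0 0 0 0 0 0" --pt "1 0 0 0 0 0 0" --pt "1 0 0 0 0 0 0" --pt "1 0 0 0 0 0 0" --force 60

```text
t: 4.08
tool_pos: [0.4423, -0.3029, 0.0557]
tcp_rot: [0.0, 0.994, -0.109, 0.0]
force: [-0.2, 1.1, 3.7]
finger_gap: 0.019
```

drive_tool --pt "1 0 0 -0.3 0 0 0" --pt "1 0 0 -0.5 0 0 0" --pt "1 0 0 -0.5 0 0 0" --pt "1 0 0 -0.5 0 0 0" --pt "1 0 0 -0.5 0 0 0" --pt "1 0 0 -0.5 0 0 0" --pt "1 0 0 -0.5 0 0 0" --pt "1 0 0 -0.5 0 0 0" --pt "1 0 0 -0.3 0 0 0" --pt "1 0 0 -0.15 0 0 0"

```text
t: 5.32
tool_pos: [0.442, -0.3028, 0.2257]
tcp_rot: [0.0, 0.994, -0.109, -0.0]
force: [-0.1, -0.8, -1.7]
finger_gap: 0.0196
```

drive_tool --pt "1 0.1 -0.3 0 0 0 0" --pt "1 0.2 -0.6 0 0 0 0" --pt "1 0.2 -0.6 0 0 0 0" --pt "1 0.2 -0.6 0 0 0 0" --pt "1 0.2 -0.6 0 0 0 0" --pt "1 0.2 -0.6 0 0 0 0" --pt "1 0.2 -0.6 0 0 0 0" --pt "1 0.2 -0.6 0 0 0 0" --pt "1 0.2 -0.6 0 0 0 0" --pt "1 0.22 -0.64 0 0 0 0"

```text
t: 6.58
tool_pos: [0.5668, -0.0936, 0.2239]
tcp_rot: [-0.001, 0.994, -0.109, -0.001]
force: [0.5, -0.1, -2.1]
finger_gap: 0.0191
```

drive_tool --pt "1 0 0 0 0 0 -6" --pt "1 0 0 0 0 0 -6" --pt "1 0 0 0 0 0 -6" --pt "1 0 0 0 0 0 -6" --pt "1 0 0 0 0 0 -5.6" --pt "1 0 0 0 0 0 0" --pt "1 0 0 0 0 0 0"

```text
t: 7.45
tool_pos: [0.5667, -0.0949, 0.2246]
tcp_rot: [-0.0, 0.989, 0.148, -0.001]
force: [-1.0, 0.6, -2.1]
finger_gap: 0.0198
```

Run:
```python
from h import *
import pickle
d=snap('wrist'); save(d,'pics/w2.png'); pickle.dump(d,open('w2.pkl','wb'))
s=r.read_state(); print(s['t'],s['tool_pos'],s['tcp_rot'],s['joint_pos'],s['force'],s['wrist_torque'],s['finger_gap'])
print(proj(d,[[.6166,.0142,.106],[.6095,.061,.106],[.5999,-.0301,.106],[.6622,.0092,.106],[.6166,.0142,.076]]))
```

```text
7.5 [ 0.56680991 -0.09508312  0.22481478] [-2.55837689e-04  9.89029896e-01  1.47714754e-01 -3.89229348e-04] [-3.42714232e-01  8.52799303e-02  1.84668769e+00  8.99795797e-05
  1.21055278e+00  9.31535747e-01] [-0.16526107 -0.72755274 -2.26520888] [-0.1243323   0.15082055 -0.02734582] 0.019310021554148304
[[187.73912957 121.26756893]
 [112.34258529 109.65047827]
 [249.4353036  166.99012702]
 [209.01227943  47.67336205]
 [202.78881822 120.39448005]]
```

View pics/w2.png

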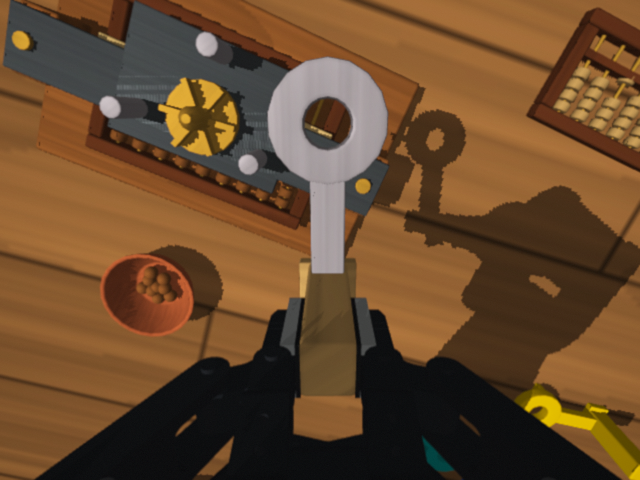

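The nut is at about (203,118), the rods at about (111,107), (248,163) and (207,43), and the held ring at (327,121). I'll zoom on the nut and measure the ring in the hand.

Run:
```python
from h import *
import pickle
d=pickle.load(open('w2.pkl','rb')); im=d['image']; bgr=cv2.cvtColor(im,cv2.COLOR_RGB2BGR)
cv2.imwrite('pics/c2.png',cv2.resize(bgr[15:185,85:275],(760,680))[:600])
cv2.imwrite('pics/c2.png',cv2.resize(bgr[70:170,150:260],(770,600*7//6))[:600] if 0 else cv2.resize(bgr[70:165,145:260],None,fx=6,fy=6,interpolation=cv2.INTER_CUBIC))
hsv=cv2.cvtColor(im,cv2.COLOR_RGB2HSV)
m=((hsv[...,1]<45)&(hsv[...,2]>100)).astype(np.uint8)
n,l,s,c=cv2.connectedComponentsWithStats(m)
for i in range(1,n):
    if s[i,4]>150: print(s[i],c[i].round(1))
# rings
i=l[60,327]; k=(l==i).astype(np.uint8)
cs,h=cv2.findContours(k,cv2.RETR_CCOMP,cv2.CHAIN_APPROX_NONE)
for q in cs:
    if len(q)>40:
        q2=q[q[:,0,1]<175]; (x,y),rad=cv2.minEnclosingCircle(q2); M=cv2.fitEllipse(q2); print('contour',len(q),(x,y),rad,M)
```

```text
[195  32  23  25 442] [206.   43.8]
[  267    57   121   216 12947] [327.  144.7]
[ 99  96  22  22 375] [109.6 106.4]
[238 154  20  21 333] [247.5 164. ]
contour 526 (326.98260498046875, 119.64977264404297) 62.72249221801758 ((326.85028076171875, 120.19984436035156), (119.647705078125, 125.38985443115234), 179.8548126220703)
contour 147 (326.5, 122.87036895751953) 27.244674682617188 ((326.4061584472656, 122.68694305419922), (50.16455841064453, 53.74617004394531), 5.770733833312988)
```

View pics/c2.png

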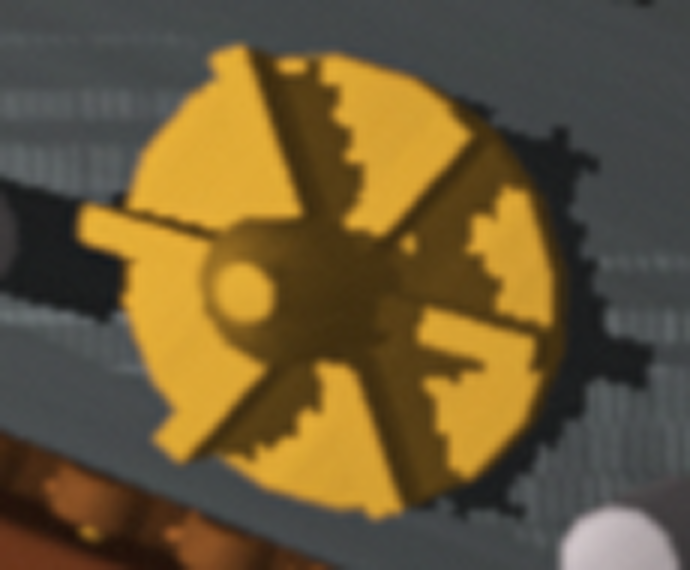

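Run:
```python
from h import *
import pickle
d=pickle.load(open('w2.pkl','rb'))
f=lambda p:np.array(p,float)/6+[145,70]
ribs=ray(d,f([[80,223],[228,58],[170,448],[538,353],[465,125],[388,512]]),.086)[:,:2]
stud=ray(d,f([245,292]),.106)[0]
rods=ray(d,[[110,107],[248,163.5],[206.5,43.5]],.106)
A=np.array([[-.012,.046],[-.012,-.046],[.046,0]]); a=A-A.mean(0); b=rods[:,:2]-rods[:,:2].mean(0)
th=np.arctan2((a[:,0]*b[:,1]-a[:,1]*b[:,0]).sum(),(a*b).sum()); Rm=np.array([[np.cos(th),-np.sin(th)],[np.sin(th),np.cos(th)]])
o=rods[:,:2].mean(0)-Rm@A.mean(0)
print('press',o,'yaw',th,'res',(rods[:,:2]-o-A@Rm.T).round(4).tolist()); print('stud',stud)
print('rib mids',(ribs[0]+ribs[3])/2,(ribs[1]+ribs[5])/2,(ribs[2]+ribs[4])/2)
for c in(o,stud[:2]):
    v=ribs-c; an=np.degrees(np.arctan2(v[:,1],v[:,0])); print(an.round(1),'mod60',(an%60).round(1),np.linalg.norm(v,axis=1).round(4))
# key in hand: tips z = tool z -.055
T=np.array(d['extrinsics']); s=r.read_state(); z0=s['tool_pos'][2]-.055
ring=ray(d,[[326.9,120.0],[326.4,122.7]],z0+.022); print('ring',ring)
from math import *
q=s['tcp_rot']; M=R.from_quat([q[1],q[2],q[3],q[0]]).as_matrix()
print('tool yaw',atan2(M[1,0],M[0,0]),'ring in tool',(ring-s['tool_pos'])@M)
```

```text
press [0.61819858 0.01571004] yaw -0.09807352329294534 res [[-0.0001, -0.0001], [0.0001, 0.0002], [-0.0, -0.0001]]
stud [0.61781087 0.01563494 0.106     ]
rib mids [0.61800005 0.01534229] [0.61757433 0.01533377] [0.6179304  0.01498963]
[  92.    31.3  151.5  -88.9  -31.8 -148.8] mod60 [32.  31.3 31.5 31.1 28.2 31.2] [0.0261 0.0248 0.0258 0.0268 0.0261 0.0263]
[  91.2   30.9  151.   -88.1  -31.2 -148.5] mod60 [31.2 30.9 31.  31.9 28.8 31.5] [0.0262 0.0252 0.0255 0.0267 0.0264 0.0259]
ring [[ 0.64494338 -0.07052982  0.19181478]
 [ 0.64385479 -0.07064355  0.19181478]]
tool yaw 0.2965148061936004 ring in tool [[ 0.08192086 -0.00063162  0.03294353]
 [ 0.08084656 -0.00084093  0.0329444 ]]
```

drive_tool --pt "1 0.02 -0.4 0 0 0 0" --pt "1 0.02 -0.47 0 0 0 0" --pt "1 0.02 -0.5 0 0 0 0" --pt "1 0.01 -0.4 0 0 0 0" --pt "1 0 0 0 0 0 -7" --pt "1 0 0 0 0 0 -7" --pt "1 0 0 0.5 0 0 0" --pt "1 0 0 0.5 0 0 0" --pt "1 0 0 0 0 0 0" --pt "1 0 0 0 0 0 0"

```text
t: 8.75
tool_pos: [0.5493, -0.0266, 0.1862]
tcp_rot: [0.0, 0.963, 0.268, 0.001]
force: [-0.3, 0.2, -3.5]
finger_gap: 0.0196
```

```bash
cat > st.py <<'E'
from h import *
NUT=np.array([.6179,.0155]); OFF=np.array([.081,.0006]); PY=-.102
def st():
    s=r.read_state(); q=s['tcp_rot']; M=R.from_quat([q[1],q[2],q[3],q[0]]).as_matrix()
    y=np.arctan2(M[1,0],M[0,0]); p=s['tool_pos']; c,sn=np.cos(y),np.sin(y); Rz=np.array([[c,-sn],[sn,c]])
    ring=p[:2]+Rz@OFF; e=Rz.T@(NUT-ring)
    F=s['force']; l=np.r_[p[:2]-NUT,0]; Tq=np.cross(l,F)[2]+s['wrist_torque'][2]
    print('t %.2f z %.4f yaw %.3f (rel %.3f) need tx %.3f ty %.3f units; F'%(s['t'],p[2],y,y-PY,e[0]/.04,-e[1]/.04),F.round(1),'Ftool',(M.T@F).round(1),'M',s['wrist_torque'].round(2),'Tnut %.2f'%Tq,'gap %.4f'%s['finger_gap'],'q6 %.2f'%s['joint_pos'][5],'tilt',M[:2,2].round(4))
    return s
if __name__=='__main__': st()
E
python3 - <<'E'
from st import *
st(); d=snap('wrist'); im=d['image']
save(d,'pics/w3.png')
for P in ([.6179,.0155,.106],): print(proj(d,[P]))
E
```

```text
t 8.75 z 0.1862 yaw 0.542 (rel 0.644) need tx -0.013 ty -0.002 units; F [-0.3  0.2 -3.5] Ftool [-0.2 -0.3  3.5] M [-0.05  0.12 -0.  ] Tnut -0.03 gap 0.0196 q6 0.80 tilt [ 0.0013 -0.0003]
[[326.41667509 121.68842586]]
```

View pics/w3.png

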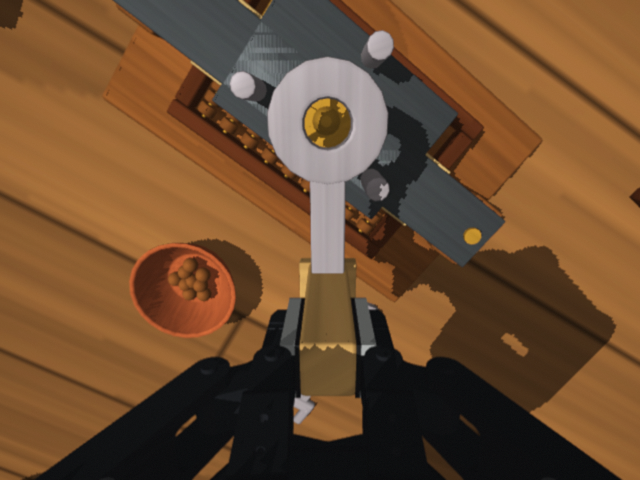

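The stud shows centred in the ring's hole (327,122), so I'll lower it.

drive_tool --pt "1 0 0 0.3 0 0 0" --pt "1 0 0 0.3 0 0 0" --pt "1 0 0 0.3 0 0 0" --pt "1 0 0 0.15 0 0 0" --pt "1 0 0 0.05 0 0 0" --pt "1 0 0 0.05 0 0 0" --pt "1 0 0 0.05 0 0 0" --pt "1 0 0 0 0 0 0"

```text
t: 9.8
tool_pos: [0.549, -0.0269, 0.1374]
tcp_rot: [0.0, 0.964, 0.268, 0.0]
force: [0.2, 0.4, -2.5]
finger_gap: 0.0194
```

```bash
python3 st.py
```

```text
t 9.80 z 0.1374 yaw 0.542 (rel 0.644) need tx -0.001 ty -0.005 units; F [ 0.2  0.4 -2.5] Ftool [ 0.4 -0.2  2.5] M [-0.03  0.12 -0.01] Tnut -0.03 gap 0.0194 q6 0.80 tilt [ 0.0002 -0.0001]
```

drive_tool --pt "1 0 0 0.05 0 0 0" --pt "1 0 0 0.05 0 0 0" --pt "1 0 0 0.03 0 0 0" --pt "1 0 0 0.02 0 0 0" --pt "1 0 0 0.01 0 0 0" --pt "1 0 0 0 0 0 0"

```text
t: 10.55
tool_pos: [0.5492, -0.027, 0.1316]
tcp_rot: [0.0, 0.964, 0.268, 0.0]
force: [-3.7, 0.3, 3.4]
finger_gap: 0.0194
```

```bash
python3 st.py
```

```text
t 10.55 z 0.1316 yaw 0.542 (rel 0.644) need tx -0.004 ty -0.010 units; F [-3.7  0.3  3.4] Ftool [-3.1 -2.2 -3.4] M [-0.02  0.4   0.12] Tnut -0.06 gap 0.0194 q6 0.80 tilt [ 0.0006 -0.0002]
```

drive_tool --pt "1 0.005 -0.141 0 0 0 4" --pt "1 0.005 -0.141 0 0 0 4" --pt "1 0.005 -0.141 0 0 0 4" --pt "1 0.005 -0.141 0 0 0 4" --pt "1 0.005 -0.141 0 0 0 4"

```text
t: 11.18
tool_pos: [0.5389, -0.0014, 0.1317]
tcp_rot: [0.001, 0.995, 0.095, -0.0]
force: [-3.6, -2.1, 2.7]
finger_gap: 0.0196
```

```bash
python3 st.py
```

```text
t 11.18 z 0.1317 yaw 0.191 (rel 0.293) need tx -0.005 ty -0.026 units; F [-3.6 -2.1  2.7] Ftool [-3.9  1.3 -2.7] M [-0.49  0.53  0.07] Tnut 0.17 gap 0.0196 q6 1.19 tilt [ 0.     -0.0021]
```

drive_tool --pt "1 0.004 -0.141 0 0 0 4" --pt "1 0.004 -0.141 0 0 0 4" --pt "1 0.004 -0.141 0 0 0 4" --pt "1 0.004 -0.141 0 0 0 4" --pt "1 0.004 -0.141 0 0 0 4" --pt "1 0.004 -0.141 0 0 0 4" --pt "1 0.004 -0.141 0 0 0 4" --pt "1 0.005 -0.141 0 0 0 4"

```text
t: 12.18
tool_pos: [0.5419, 0.0433, 0.1317]
tcp_rot: [0.001, 0.983, -0.183, -0.001]
force: [-5.4, -1.8, 5.9]
finger_gap: 0.0194
```

```bash
python3 st.py
```

```text
t 12.18 z 0.1317 yaw -0.368 (rel -0.266) need tx -0.002 ty -0.019 units; F [-5.4 -1.8  5.9] Ftool [-4.4  3.6 -5.9] M [-0.51  0.86 -0.05] Tnut 0.24 gap 0.0194 q6 1.83 tilt [-0.002  -0.0014]
```

drive_tool --pt "1 0.004 -0.141 0 0 0 4" --pt "1 0.004 -0.141 0 0 0 4" --pt "1 0.004 -0.141 0 0 0 4" --pt "1 0.004 -0.141 0 0 0 4" --pt "1 0.004 -0.141 0 0 0 4" --pt "1 0.004 -0.141 0 0 0 4" --pt "1 0.004 -0.141 0 0 0 4" --pt "1 0 0 0 0 0 0"

```text
t: 13.18
tool_pos: [0.564, 0.0761, 0.1316]
tcp_rot: [0.001, 0.91, -0.415, -0.001]
force: [-6.0, -0.2, 6.3]
finger_gap: 0.019
```

```bash
python3 st.py
```

```text
t 13.18 z 0.1316 yaw -0.856 (rel -0.754) need tx 0.001 ty -0.010 units; F [-6.  -0.2  6.3] Ftool [-3.8  4.7 -6.3] M [-0.31  0.92 -0.3 ] Tnut 0.08 gap 0.0190 q6 2.38 tilt [-0.0027 -0.0002]
```

drive_tool --pt "1 0.008 0.176 0 0 0 -5" --pt "1 0.008 0.176 0 0 0 -5" --pt "1 0 0 -0.1 0 0 0" --pt "1 0 0 -0.15 0 0 0" --pt "1 0 0 -0.15 0 0 0" --pt "1 0 0 0 0 0 0"

```text
t: 13.92
tool_pos: [0.5555, 0.0658, 0.1477]
tcp_rot: [-0.0, 0.943, -0.334, 0.001]
force: [-0.1, -0.4, -2.1]
finger_gap: 0.019
```

```bash
python3 st.py
```

```text
t 13.93 z 0.1477 yaw -0.680 (rel -0.578) need tx -0.021 ty 0.012 units; F [-0.1 -0.4 -2.1] Ftool [0.2 0.4 2.1] M [ 0.11  0.15 -0.  ] Tnut 0.03 gap 0.0190 q6 2.19 tilt [ 0.0017 -0.    ]
```

drive_tool --pt "1 0.0 0.27 0 0 0 -7.5" --pt "1 0.017 0.264 0 0 0 -7.5" --pt "1 0.017 0.264 0 0 0 -7.5" --pt "1 0.017 0.264 0 0 0 -7.5" --pt "1 0.017 0.264 0 0 0 -7.5" --pt "1 0.017 0.264 0 0 0 -7.5" --pt "1 0.017 0.264 0 0 0 -7.5" --pt "1 0.017 0.264 0 0 0 -7.5" --pt "1 0 0 0 0 0 0" --pt "1 0 0 0 0 0 0"

```text
t: 15.18
tool_pos: [0.5414, -0.0137, 0.1468]
tcp_rot: [-0.0, 0.983, 0.182, -0.0]
force: [0.6, 0.5, -2.2]
finger_gap: 0.0192
```

```bash
python3 st.py
```

```text
t 15.18 z 0.1468 yaw 0.365 (rel 0.467) need tx 0.023 ty 0.017 units; F [ 0.6  0.5 -2.2] Ftool [ 0.7 -0.2  2.2] M [-0.07  0.14 -0.06] Tnut -0.08 gap 0.0192 q6 0.99 tilt [-0.0004  0.0001]
```

Correct slightly and lower gently.

drive_tool --pt "1 0.02 0.017 0.1 0 0 0" --pt "1 0 0 0.08 0 0 0" --pt "1 0 0 0.05 0 0 0" --pt "1 0 0 0.05 0 0 0" --pt "1 0 0 0.05 0 0 0" --pt "1 0 0 0.04 0 0 0" --pt "1 0 0 0.02 0 0 0" --pt "1 0 0 0 0 0 0"

```text
t: 16.18
tool_pos: [0.5427, -0.0143, 0.1317]
tcp_rot: [0.0, 0.983, 0.183, 0.0]
force: [-1.9, -0.2, -0.0]
finger_gap: 0.0193
```

```bash
python3 st.py
```

```text
t 16.18 z 0.1317 yaw 0.367 (rel 0.469) need tx -0.003 ty -0.006 units; F [-1.9 -0.2 -0. ] Ftool [-1.9 -0.5  0. ] M [-0.03  0.22  0.03] Tnut -0.01 gap 0.0193 q6 0.99 tilt [ 0.0005 -0.0001]
```

drive_tool --pt "1 0.005 -0.143 0 0 0 4" --pt "1 0.005 -0.143 0 0 0 4" --pt "1 0.005 -0.143 0 0 0 4" --pt "1 0.005 -0.142 0 0 0 4" --pt "1 0.005 -0.142 0 0 0 4" --pt "1 0.004 -0.141 0 0 0 4" --pt "1 0.004 -0.141 0 0 0 4" --pt "1 0.004 -0.141 0 0 0 4" --pt "1 0.004 -0.141 0 0 0 4"

```text
t: 17.3
tool_pos: [0.5397, 0.0356, 0.1317]
tcp_rot: [0.001, 0.991, -0.131, 0.0]
force: [-2.4, -1.2, 1.0]
finger_gap: 0.0193
```

```bash
python3 st.py
```

```text
t 17.30 z 0.1317 yaw -0.263 (rel -0.161) need tx -0.007 ty -0.006 units; F [-2.4 -1.2  1. ] Ftool [-2.   1.8 -1. ] M [-0.27  0.31  0.08] Tnut 0.23 gap 0.0193 q6 1.71 tilt [ 0.     -0.0012]
```

drive_tool --pt "1 0.004 -0.141 0 0 0 4" --pt "1 0.004 -0.141 0 0 0 4" --pt "1 0.004 -0.141 0 0 0 4" --pt "1 0.004 -0.141 0 0 0 4" --pt "1 0.004 -0.141 0 0 0 4" --pt "1 0.004 -0.141 0 0 0 4" --pt "1 0.004 -0.141 0 0 0 4" --pt "1 0 0 0 0 0 0"

```text
t: 18.3
tool_pos: [0.5583, 0.0702, 0.1317]
tcp_rot: [0.0, 0.931, -0.366, -0.0]
force: [-3.2, -1.1, 1.5]
finger_gap: 0.0192
```

```bash
python3 st.py
```

```text
t 18.30 z 0.1317 yaw -0.749 (rel -0.647) need tx -0.003 ty 0.001 units; F [-3.2 -1.1  1.5] Ftool [-1.6  3.  -1.5] M [-0.34  0.53 -0.15] Tnut 0.09 gap 0.0192 q6 2.27 tilt [-0.0007 -0.0006]
```

drive_tool --pt "1 0.004 0.176 0 0 0 -5" --pt "1 0.004 0.18 0 0 0 -5" --pt "1 0 0 -0.1 0 0 0" --pt "1 0 0 -0.15 0 0 0" --pt "1 0 0 -0.15 0 0 0" --pt "1 0 0 0 0 0 0"

```text
t: 19.05
tool_pos: [0.5501, 0.0593, 0.1482]
tcp_rot: [-0.0, 0.959, -0.284, 0.001]
force: [-0.2, -0.1, -2.1]
finger_gap: 0.0194
```

```bash
python3 st.py
```

```text
t 19.05 z 0.1482 yaw -0.575 (rel -0.473) need tx -0.006 ty 0.011 units; F [-0.2 -0.1 -2.1] Ftool [-0.2  0.2  2.1] M [ 0.09  0.11 -0.01] Tnut 0.01 gap 0.0194 q6 2.07 tilt [ 0.0019 -0.0001]
```

drive_tool --pt "1 0.015 0.27 0 0 0 -7.5" --pt "1 0.017 0.264 0 0 0 -7.5" --pt "1 0.017 0.264 0 0 0 -7.5" --pt "1 0.017 0.264 0 0 0 -7.5" --pt "1 0.017 0.264 0 0 0 -7.5" --pt "1 0.017 0.264 0 0 0 -7.5" --pt "1 0.017 0.264 0 0 0 -7.5" --pt "1 0.017 0.264 0 0 0 -7.5" --pt "1 0 0 0 0 0 0" --pt "1 0 0 0 0 0 0"

```text
t: 20.3
tool_pos: [0.5447, -0.0214, 0.1472]
tcp_rot: [-0.0, 0.972, 0.233, -0.0]
force: [0.1, -0.1, -2.4]
finger_gap: 0.0191
```

```bash
python3 st.py
```

```text
t 20.30 z 0.1472 yaw 0.470 (rel 0.572) need tx 0.025 ty 0.021 units; F [ 0.1 -0.1 -2.4] Ftool [0.  0.1 2.4] M [-0.09  0.14  0.02] Tnut 0.03 gap 0.0191 q6 0.88 tilt [-0.0005  0.0001]
```

drive_tool --pt "1 0.022 0.02 0.1 0 0 0" --pt "1 0 0 0.08 0 0 0" --pt "1 0 0 0.05 0 0 0" --pt "1 0 0 0.05 0 0 0" --pt "1 0 0 0.05 0 0 0" --pt "1 0 0 0.04 0 0 0" --pt "1 0 0 0.02 0 0 0" --pt "1 0 0 0 0 0 0"

```text
t: 21.3
tool_pos: [0.5462, -0.022, 0.1319]
tcp_rot: [0.0, 0.972, 0.234, 0.0]
force: [0.6, -1.0, -2.3]
finger_gap: 0.0195
```

```bash
python3 st.py
```

```text
t 21.30 z 0.1319 yaw 0.472 (rel 0.574) need tx -0.002 ty -0.006 units; F [ 0.6 -1.  -2.3] Ftool [0.1 1.1 2.3] M [-0.1   0.17 -0.03] Tnut 0.07 gap 0.0195 q6 0.87 tilt [ 0.0004 -0.    ]
```

drive_tool --pt "1 0.004 -0.142 0.005 0 0 4" --pt "1 0.004 -0.142 0 0 0 4" --pt "1 0.004 -0.141 0 0 0 4" --pt "1 0.004 -0.141 0 0 0 4" --pt "1 0 0 0 0 0 0"

```text
t: 21.92
tool_pos: [0.5389, -0.0008, 0.1318]
tcp_rot: [0.0, 0.995, 0.097, 0.001]
force: [1.2, -0.4, -2.2]
finger_gap: 0.0194
```

```bash
python3 st.py
```

```text
t 21.93 z 0.1318 yaw 0.194 (rel 0.296) need tx -0.009 ty -0.005 units; F [ 1.2 -0.4 -2.2] Ftool [1.1 0.7 2.2] M [-0.27  0.01  0.02] Tnut 0.07 gap 0.0194 q6 1.19 tilt [ 0.0013 -0.0008]
```

drive_tool --pt "1 0.001 -0.071 0 0 0 2" --pt "1 0.001 -0.071 0 0 0 2" --pt "1 0 0 0 0 0 0"

```text
t: 22.3
tool_pos: [0.538, 0.0046, 0.1318]
tcp_rot: [0.0, 0.998, 0.062, 0.0]
force: [0.3, -1.0, -1.5]
finger_gap: 0.0194
```

```bash
python3 st.py
```

```text
t 22.30 z 0.1318 yaw 0.124 (rel 0.226) need tx -0.009 ty -0.007 units; F [ 0.3 -1.  -1.5] Ftool [0.2 1.  1.5] M [-0.2  -0.03  0.06] Tnut 0.15 gap 0.0194 q6 1.27 tilt [ 0.0009 -0.0005]
```

drive_tool --pt "1 0 -0.053 0 0 0 1.5" --pt "1 0 -0.053 0 0 0 1.5" --pt "1 0 0 0 0 0 0"

```text
t: 22.68
tool_pos: [0.5375, 0.009, 0.1317]
tcp_rot: [0.0, 0.999, 0.035, 0.0]
force: [1.7, -1.5, -0.9]
finger_gap: 0.0194
```

```bash
python3 st.py
```

```text
t 22.68 z 0.1317 yaw 0.070 (rel 0.172) need tx -0.008 ty -0.006 units; F [ 1.7 -1.5 -0.9] Ftool [1.5 1.6 0.9] M [-0.35 -0.11  0.03] Tnut 0.16 gap 0.0194 q6 1.33 tilt [ 0.0009 -0.0005]
```

drive_tool --pt "1 0 -0.035 0 0 0 1" --pt "1 0 -0.035 0 0 0 1" --pt "1 0 0 0 0 0 0"

```text
t: 23.05
tool_pos: [0.5372, 0.0118, 0.1317]
tcp_rot: [0.0, 1.0, 0.018, 0.0]
force: [1.4, -1.8, -2.1]
finger_gap: 0.0196
```

```bash
python3 st.py
```

```text
t 23.05 z 0.1317 yaw 0.035 (rel 0.137) need tx -0.007 ty -0.005 units; F [ 1.4 -1.8 -2.1] Ftool [1.3 1.8 2.1] M [-0.43 -0.29  0.04] Tnut 0.19 gap 0.0196 q6 1.37 tilt [ 0.0007 -0.0003]
```

drive_tool --pt "1 0 -0.035 0 0 0 1" --pt "1 0 -0.018 0 0 0 0.5" --pt "1 0 0 0 0 0 0"

```text
t: 23.42
tool_pos: [0.5372, 0.014, 0.1317]
tcp_rot: [0.0, 1.0, 0.005, 0.0]
force: [3.1, -2.0, -1.5]
finger_gap: 0.019
```

```bash
python3 st.py
```

```text
t 23.43 z 0.1317 yaw 0.009 (rel 0.111) need tx -0.006 ty -0.005 units; F [ 3.1 -2.  -1.5] Ftool [3.1 2.  1.5] M [-0.38 -0.31  0.01] Tnut 0.18 gap 0.0190 q6 1.40 tilt [ 0.0006 -0.0003]
```

drive_tool --pt "1 0 -0.018 0 0 0 0.5" --pt "1 0 -0.018 0 0 0 0.5" --pt "1 0 0 0 0 0 0"

```text
t: 23.8
tool_pos: [0.5371, 0.0154, 0.1316]
tcp_rot: [0.0, 1.0, -0.004, 0.0]
force: [2.5, -2.1, -0.7]
finger_gap: 0.0192
```

```bash
python3 st.py
```

```text
t 23.80 z 0.1316 yaw -0.008 (rel 0.094) need tx -0.005 ty -0.005 units; F [ 2.5 -2.1 -0.7] Ftool [2.5 2.1 0.7] M [-0.49 -0.4   0.02] Tnut 0.19 gap 0.0192 q6 1.42 tilt [ 0.0005 -0.0003]
```

drive_tool --pt "1 0 -0.018 0 0 0 0.5" --pt "1 0 -0.018 0 0 0 0.5" --pt "1 0 -0.018 0 0 0 0.5" --pt "1 0 0 0 0 0 0"

```text
t: 24.3
tool_pos: [0.5371, 0.0173, 0.1316]
tcp_rot: [0.0, 1.0, -0.017, 0.0]
force: [2.6, -3.7, -1.8]
finger_gap: 0.0193
```

```bash
python3 st.py
```

```text
t 24.30 z 0.1316 yaw -0.034 (rel 0.068) need tx -0.005 ty -0.007 units; F [ 2.6 -3.7 -1.8] Ftool [2.7 3.6 1.8] M [-0.83 -0.52  0.3 ] Tnut 0.59 gap 0.0193 q6 1.45 tilt [ 0.0005 -0.001 ]
```

drive_tool --pt "1 0 -0.018 0 0 0 0.5" --pt "1 0 -0.018 0 0 0 0.5" --pt "1 0 -0.018 0 0 0 0.5" --pt "1 0 0 0 0 0 0"

```text
t: 24.8
tool_pos: [0.5372, 0.019, 0.1316]
tcp_rot: [0.001, 1.0, -0.029, 0.0]
force: [3.1, -6.6, -2.2]
finger_gap: 0.0192
```

```bash
python3 st.py
```

```text
t 24.80 z 0.1316 yaw -0.057 (rel 0.045) need tx -0.006 ty -0.013 units; F [ 3.1 -6.6 -2.2] Ftool [3.4 6.4 2.2] M [-1.07 -0.45  0.71] Tnut 1.23 gap 0.0192 q6 1.48 tilt [ 0.0002 -0.0025]
```

drive_tool --pt "1 0 0 0 0 0 0" --pt "1 0 0 0 0 0 0"

```text
t: 25.05
tool_pos: [0.5372, 0.019, 0.1316]
tcp_rot: [0.001, 1.0, -0.029, 0.0]
force: [2.4, -5.2, -1.3]
finger_gap: 0.0191
```

```bash
python3 st.py
```

```text
t 25.05 z 0.1316 yaw -0.057 (rel 0.045) need tx -0.006 ty -0.014 units; F [ 2.4 -5.2 -1.3] Ftool [2.7 5.  1.4] M [-1.07 -0.42  0.71] Tnut 1.12 gap 0.0191 q6 1.48 tilt [ 0.0002 -0.0025]
```

drive_tool --pt "1 0 0.035 0 0 0 -1" --pt "1 0 0.035 0 0 0 -1" --pt "1 0 0.035 0 0 0 -1" --pt "1 0 0.018 0 0 0 -0.5" --pt "1 0 0 0 0 0 0"

```text
t: 25.68
tool_pos: [0.537, 0.0149, 0.1316]
tcp_rot: [-0.0, 1.0, -0.0, 0.0]
force: [3.3, -1.7, -1.2]
finger_gap: 0.0191
```

```bash
python3 st.py
```

```text
t 25.68 z 0.1316 yaw -0.000 (rel 0.102) need tx -0.004 ty -0.000 units; F [ 3.3 -1.7 -1.2] Ftool [3.3 1.7 1.2] M [-0.63 -0.57 -0.11] Tnut 0.03 gap 0.0191 q6 1.41 tilt [0.0005 0.0004]
```

drive_tool --pt "0.8 0 0 0 0 0 0" --pt "0.6 0 0 0 0 0 0" --pt "0 0 0 0 0 0 0" --pt "0 0 0 0 0 0 0" --pt "0 0 0 0 0 0 0" --pt "0 0 0 0 0 0 0"

```text
t: 26.42
tool_pos: [0.5368, 0.015, 0.1315]
tcp_rot: [-0.0, 1.0, 0.0, -0.0]
force: [-0.4, 0.5, -0.1]
finger_gap: 0.085
```

```bash
python3 st.py
```

```text
t 26.43 z 0.1315 yaw 0.001 (rel 0.103) need tx 0.003 ty 0.003 units; F [-0.4  0.5 -0.1] Ftool [-0.4 -0.5  0.1] M [-0.05  0.02 -0.07] Tnut -0.10 gap 0.0850 q6 1.41 tilt [-0.0003  0.0002]
```

drive_tool --pt "0 0 0 -0.3 0 0 0" --pt "0 0 0 -0.5 0 0 0" --pt "0 0 0 -0.5 0 0 0" --pt "0 0 0 -0.5 0 0 0" --pt "0 0 0 -0.5 0 0 0" --pt "0 0 0 -0.5 0 0 0" --pt "0 0 0 -0.2 0 0 0" --pt "0 0 0 0 0 0 0"

```text
t: 27.42
tool_pos: [0.5372, 0.0148, 0.2524]
tcp_rot: [0.0, 1.0, 0.0, 0.001]
force: [0.4, -0.8, -0.0]
finger_gap: 0.0854
```

Run:
```python
from st import *
st(); d=snap('wrist'); save(d,'pics/w4.png'); e=snap('side'); 
cv2.imwrite('pics/s4.png',cv2.cvtColor(cv2.resize(e['image'][130:330,130:400],None,fx=2.8,fy=2.8),cv2.COLOR_RGB2BGR))
print(proj(d,[[.6179,.0155,.106],[.6179,.0155,.098],[.5371,.0149,.156]]))
```

```text
t 27.43 z 0.2524 yaw 0.001 (rel 0.103) need tx -0.007 ty -0.001 units; F [ 0.4 -0.8 -0. ] Ftool [0.4 0.8 0. ] M [-0.02  0.04 -0.04] Tnut 0.02 gap 0.0854 q6 1.41 tilt [ 0.0016 -0.0002]
[[326.81852413 119.41010146]
 [326.83127514 119.2639549 ]
 [327.51271643 250.27134941]]
```

View pics/w4.png

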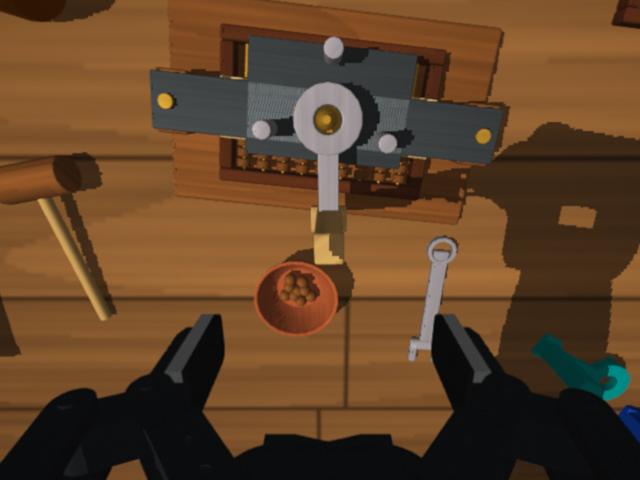

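View pics/s4.png

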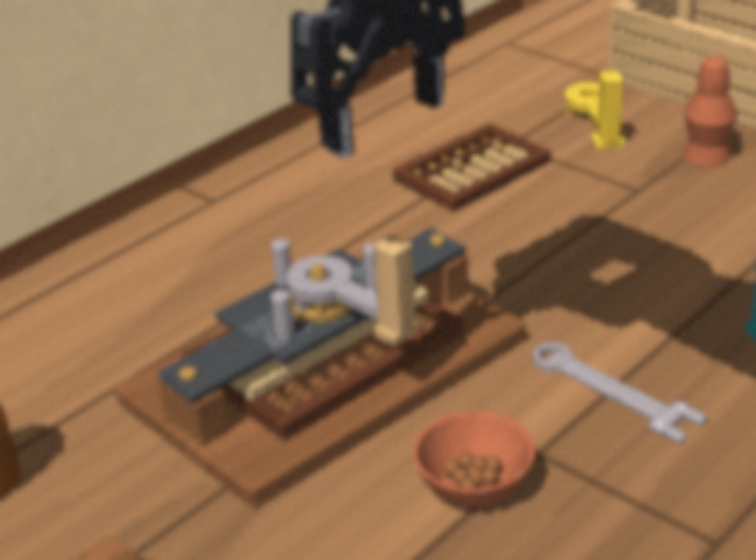

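```bash
python3 -c "
from h import *
print(r.close_job())"
```

```text
the job is handed in; nothing more can be done
None
```

I tightened the nut until it came up firm, left the key seated on it, and handed the job in at about t = 27.5 s; no verdict was reported.

- **Tightening:** I took three clockwise swings, lifting the key and setting it back 60° after each of the first two. Turning torque stayed at about 0.2 N m, then rose to 1.1–1.2 N m about the nut axis over the last few degrees. I held it there for 0.25 s.
- **Release:** I backed off to zero torque before letting go and raised the gripper about 120 mm.
- **Last checks:** In the wrist and side pictures the key sits level and centred on the stud. The force on the open gripper was near zero, and nothing else in view looked moved.
- **What I couldn't confirm:**
  - The key–nut contact force was not read directly. I estimate about 50 N from the torque.
  - The nut angle was not read either. The stop came about 0.05 rad past where I expected it, which is within the uncertainty of the prong play and my yaw estimate.
  - The top and wrist cameras disagreed by about 2 mm on the positions of the press and the key's handle. I used the wrist values, and the key dropped on without resistance all three times.

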